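Move the lift-off guard to the other test rig

ROBOT

A 6-joint arm with a two-finger parallel gripper is mounted at the origin on the work surface. World frame = base frame: x ahead of the robot, y to its left, z up, the work surface at z = 0. Lengths are in mm, angles in rad, forces in N, time in s.
With the tool pointing down it reaches from about 325 to 900 mm from the base axis. Payload 3.5 kg.
Tool frame: the origin (TCP) lies on the centre line of the jaws, within the pads' length; the fingertips stand ahead of it and the grasp point (between the pads) is the TCP (arm.tips_ahead is the z of the fingertips in the tool frame, in mm); z points along the fingers, x is the direction in which the jaws open and shut, and the axes are right-handed (so a half turn about z gives the same grasp; the last joint's range is limited). The gripper opens to 85 mm and grips with 20 to 120 N. Pads are 22 mm wide; open, the fingers measure 114 mm over their backs; the gripper's body (76 mm by 85 mm) begins 54 mm behind the grasp point. The pads swing forward as they close: fully open they stand 13 mm farther back than shut.
Start: joints at [-1.406, 0.276, -0.026, 1.268, 0, 1.467], TCP at [165.369, -602.723, 250.313] pointing down, gripper open.
Joint ranges: [-3.12, 3.12], [-0.85, 1.88], [-1.08, 1.24], [-1.95, 2.15], [-1.57, 1.53], [-3.14, 3.14]. Speed limits (rad/s): [2.57, 2.57, 3.14, 3.14, 3.14, 3.14].

INTERFACE

Orientations are given as a 3x3 rotation matrix whose columns are the frame's x, y, z axes.
In Python, from rig import arm gives the robot as it stands.
- The arm moves only by the shell command python3 -m pendant 'ROWS' [FORCE]. ROWS is JSON, one flat list of numbers, 7 for each row, row after row: the shift along the world's x, y, z scaled (see below), then the turn, a rotation vector about the world's x, y, z scaled (see below), then the closure in counts, from 0 (fully open) to 255 (shut). A call has 1 to 20 rows; each row is the pose to reach, as a shift and turn from the pose commanded when the call began, turning the shorter way round; what a row does not reach only later rows make up. The controller multiplies each number of a shift by 0.15 m and each number of a turn by pi rad. A row lasts 1/8 s, in which the tool goes at most 62.5 mm and 10.7 degrees, less where a joint would pass 70% of its speed; a pose out of reach is approached as far as the arm can. A call with a number of a shift or a turn outside -1 to 1 is refused whole. A call with a gripper value outside its range is refused whole. The fingers move at their own pace and stop on an object; FORCE is the grip in N (left out, the last holds). Time passes only in rows, so rows that repeat a pose let the fingers close. It gives the time, the measured TCP pose, the force and the opening at its end, in the units of the state.
- arm.observe(): the state, without advancing time (a new reading comes with each control period).
- arm.snapshot(name): name is "scene" or "top" or "wrist"; returns (picture, depth): 400x640x3 uint8, red, green, blue; 400x640 float32, mm along the optical axis (not along the pixel's ray), 0 where there is no reading.
- arm.get_calibration(name): a dict with "vfov" (degrees; the focal length in pixels is half the picture's height over the tangent of half this angle, whatever the lens; pixels are square), "cx", "cy" (the principal point, pixels), "T" (4x4, takes a point from camera to world coordinates); the wrist camera has in their place "T_tool_cam" (4x4, takes a point from camera to tool coordinates, whose origin is the TCP and whose axes are the tool frame's). Camera axes: x right, y down, z forward; pixel columns grow to the right and rows downward; lengths in mm; the calibration is good to about 2 mm. A picture is of the moment at which its call begins: read the wrist's pose just before it. get_calibration takes no time and is no camera call.
- arm.job_done(): hands the job in, once; it reports no verdict.
Trained networks look in the newest picture that a camera, given by its name, has taken for a name from the list of things; names that differ only in an ending like _2 or _b are one class to them, and where a whole thing is asked for, a point or a joint stands for the part that bears it (a point fixed in the world has none). Each returns a list of dicts, best first, with "confidence" (0 to 1); they miss things now and then, are a little off and sometimes report something else, mostly with a low value. They report only what shows in the picture. A call takes as long as a camera call.
- arm.boxes_of(camera, query): "pixel" ([column, row] in pixels, amid what is visible of it).
- arm.landmark_of(camera, query): "pixel" ([column, row] in pixels: a listed point, or the origin of a listed thing).
The state is a dict: "time": time; "joint_pos": joint angles; "qd": joint speeds; "joint_torque": joint torques, N m; "ee_pos": TCP position; "tool_rot": TCP orientation; "wrist_force": force on the tool from outside, world axes, zero at the start; "wrist_torque": the same for the moment, N m; "finger_gap": opening from 0.0 (shut) to 1.0 (fully open).
Only numpy, scipy, OpenCV 4.12 (cv2) and the standard library are available. Lean on these libraries where they do the work, as an engineer would, in place of code of your own. Each camera call takes 0.05 s, during which the arm holds its last target. There are 200 camera calls.

TASK

Move the guard from the test rig that has one to the bare rig: squeeze the two tabs on its top together to draw the sprung hinge pins, lift it straight off, and lower it gently into the other rig's open cradles. Feel your way in, since those cradles are adjustable and sit up to a centimetre off, in height too; once it is fully down let the tabs go so that both pins spring fully home and the guard hangs upright. Never push or pull hard against either rig, do not drop the guard, and leave the other things on the bench where they are.

Things in the scene. Friction and masses are not known exactly. Their poses are not given: they have to be found in the camera images.
- guard: grey panel 108 mm wide (y), 80 tall, 5 thick (9 at its bottom rail), hung from a round steel hinge barrel 16 mm across, 144 long. Origin: middle of the barrel's axis; y along the barrel, z up; panel bottom at z = -87 mm. A 7 mm pin sticks 10 mm out of each barrel end, on its axis. 0.2 to 0.4 kg. Front and back are alike: it may hang either way round
- guard_grip (a point): point midway between the guard's two squeeze tabs, 36 mm above the barrel axis; axes as guard. Black upright tabs, 24 mm wide (x), 5 thick, 8 to 46 mm above the axis, 56 mm over their outer faces (y), over 25 mm free space outside each. Pushed 10 mm in (36 mm over both) they stop firmly. A fixed 26 mm long centre block, 38 mm high, stands between them
- pin_left (a joint): how far the tab and pin at the guard's +y end are drawn inwards (m): 0 = sprung fully out, 0.010 = pin drawn flush with the barrel end, at the stop. Its spring pushes out with 3 N when out, 6 N when drawn. The tab and the pin move as one
- pin_right (a joint): the same for the tab and pin at the guard's -y end
- rig_a: test rig that the guard hangs on at the start; fixed. Base plate 150 (x, from -55 to 95) by 200 (y) by 12 mm, two posts at y = +-81 mm, x within +-20, each with a hinge block on top. A black actuator with a model finger up to 112 mm high stands at x = 45 to 85 mm. Origin: on the table midway between the posts; x fore and aft, y along the hinge line, z up
- rig_a_hinge (a point): middle of rig_a's hinge line (130 mm above the table, true here); axes as rig_a. Cradles at y = +-61 to 75 mm: open-topped slots 18 mm wide (x), flat floor 8 mm below the line, straight walls up to the line, then guide faces at 60 degrees from level that flare to 36 mm wide 16 mm above the line
- rig_a_foot (a point): top of rig_a's base plate below the hinge line, 12 mm above the table. Outside each cradle of either rig stands an end cheek, inner face at y = 75 mm, 12 mm thick, 52 mm wide (x), top 22 mm above the hinge line, its inner top edge bevelled 5 mm back over the top 7, with a hole 11 mm wide, 9 high, centred on the hinge line for a pin. The barrel has 3 mm of play to each cheek
- rig_b: the bare test rig, without a guard; otherwise alike to rig_a, with the same sizes, origin and axes; fixed
- rig_b_hinge (a point): middle of rig_b's nominal hinge line, 130 mm above the table; axes as rig_b. Its two hinge blocks (cradles and cheeks, shapes as on rig_a) are clamped together in slots: the true line is off by up to 8 mm along the rig's x (the same at both ends) and up to 11 mm up or down; true in y. They do not give when pushed: find the cradles by touch or by eye
- screwdriver: loose screwdriver with a green handle, 160 mm long, lying along its x; origin under its middle
- cleaner: loose white spray can, 52 mm across, 130 mm tall; origin under its centre
- grease_jar: loose small jar, 48 mm across, 45 mm tall; origin under its centre
- screw_tray: loose open blue tray, 70 x 90 x 22 mm; origin under its centre
- finger_part: loose bent black finger link, about 75 x 35 x 18 mm; origin under its middle
- mouse: loose black computer mouse, 100 x 58 x 30 mm; origin under its centre

How it is judged:
By the outcome, as a careful person would: the job done as asked, in the order asked, and still so for the second after the job is handed in, with the robot touching nothing.
It also fails if it takes over 72 s, if anything falls off the work surface, if the arm or the gripper's body presses on something with over 40 N, if the wrist force passes 120 N, or if a joint passes its speed limit or range.

## Working session

There is one attempt and no reset: what is moved stays moved. The work goes in short steps, Python scripts to look and compute and a shell command to move; the robot and the scene stay as the last step left them, time stands still between calls to the robot, and variables do not carry over. Pictures are saved under pics/ and viewed, about 8 in all and at most 12, crops included, and the job is handed in when it is done.

```bash
ls; mkdir -p pics
cat > h.py <<'E'
import numpy as np, cv2
from rig import arm
def cal(n):
    c=arm.get_calibration(n); f=200/np.tan(np.radians(c["vfov"])/2); return c,f
def T(n):
    c,f=cal(n)
    if n!="wrist": return np.array(c["T"])
    s=arm.observe(); M=np.eye(4); M[:3,:3]=np.array(s["tool_rot"]); M[:3,3]=s["ee_pos"]
    return M@np.array(c["T_tool_cam"])
def ray(n,px,Tm=None):
    c,f=cal(n); Tm=T(n) if Tm is None else Tm
    d=Tm[:3,:3]@np.array([(px[0]-c["cx"])/f,(px[1]-c["cy"])/f,1.]); return Tm[:3,3],d
def atz(n,px,z,Tm=None):
    o,d=ray(n,px,Tm); return o+d*(z-o[2])/d[2]
def cloud(n,D,Tm=None):
    c,f=cal(n); Tm=T(n) if Tm is None else Tm
    v,u=np.mgrid[:400,:640]; P=np.stack([(u-c["cx"])/f*D,(v-c["cy"])/f*D,D],-1)
    return P@Tm[:3,:3].T+Tm[:3,3]
def snap(n,name):
    Tm=T(n); I,D=arm.snapshot(n); cv2.imwrite(f"pics/{name}.png",I[...,::-1]); np.savez(f"pics/{name}.npz",D=D,T=Tm); return I,D,Tm
E
python3 - <<'E'
from h import *
print({k:np.round(v,3).tolist() for k,v in arm.observe().items()}, arm.tips_ahead)
ims=[]
for n in("scene","top"):
    I,D,Tm=snap(n,n+"0"); ims.append(I)
    print(n,cal(n)[0]["vfov"],np.round(Tm,3).tolist())
    for q in("guard","guard_grip","rig_a","rig_b","rig_a_hinge","rig_b_hinge","rig_a_foot"):
        for r in arm.landmark_of(n,q)[:3]:
            p=np.round(r["pixel"]); print(n,q,p,round(r["confidence"],2), np.round(atz(n,r["pixel"],{"guard":130,"guard_grip":166,"rig_a":0,"rig_b":0,"rig_a_foot":12}.get(q,130),Tm)))
E
```

```text
pics
{'time': 0.0, 'joint_pos': [-1.406, 0.277, -0.028, 1.268, 0.0, 1.467], 'qd': [0.001, 0.0, 0.001, 0.001, 0.001, -0.0], 'joint_torque': [-0.001, -44.551, 29.521, 0.017, -0.0, 0.0], 'ee_pos': [165.247, -601.985, 249.142], 'tool_rot': [[0.265, -0.964, -0.0], [-0.964, -0.265, 0.002], [-0.002, -0.0, -1.0]], 'wrist_force': [-1.332, -0.203, 0.455], 'wrist_torque': [0.001, 0.065, 0.014], 'finger_gap': 1.0} 19.0
scene 45.21321744290852 [[-0.489, 0.64, -0.593, 1242.244], [0.872, 0.37, -0.319, 291.192], [0.015, -0.673, -0.739, 988.67], [0.0, 0.0, 0.0, 1.0]]
scene guard [274. 186.] 0.95 [ 563. -199.  130.]
scene guard [277. 190.] 0.27 [ 569. -185.  130.]
scene guard_grip [279. 177.] 0.72 [ 559. -185.  166.]
scene guard_grip [306. 300.] 0.36 [819.  44. 166.]
scene rig_a [403. 274.] 0.98 [554. 165.   0.]
scene rig_a [281. 222.] 0.82 [ 563. -183.    0.]
scene rig_a [309. 299.] 0.74 [729.  -1.   0.]
scene rig_b [403. 274.] 0.98 [554. 165.   0.]
scene rig_b [281. 222.] 0.82 [ 563. -183.    0.]
scene rig_b [309. 299.] 0.74 [729.  -1.   0.]
scene rig_a_hinge [274. 186.] 0.69 [ 562. -197.  130.]
scene rig_b_hinge [408. 245.] 0.93 [567. 161. 130.]
scene rig_a_foot [276. 218.] 0.71 [ 565. -196.   12.]
top 53.35460659448869 [[0.001, -0.99, 0.138, 459.825], [-1.0, 0.0, 0.006, -101.592], [-0.005, -0.138, -0.99, 942.505], [0.0, 0.0, 0.0, 1.0]]
top guard [362. 198.] 0.86 [ 574. -186.  130.]
top guard_grip [366. 202.] 0.91 [ 561. -189.  166.]
top guard_grip [354. 212.] 0.18 [ 542. -166.  166.]
top rig_a [212. 210.] 0.94 [565. 159.   0.]
top rig_a [355. 211.] 0.87 [ 562. -183.    0.]
top rig_b [212. 210.] 0.94 [565. 159.   0.]
top rig_b [355. 211.] 0.87 [ 562. -183.    0.]
top rig_a_hinge [360. 201.] 0.91 [ 569. -181.  130.]
top rig_b_hinge [196. 203.] 0.88 [564. 157. 130.]
top rig_b_hinge [362. 199.] 0.35 [ 573. -185.  130.]
top rig_a_foot [357. 208.] 0.88 [ 566. -185.   12.]
```

```bash
python3 -c "
import cv2,numpy as np
a=cv2.imread('pics/scene0.png');b=cv2.imread('pics/top0.png')
cv2.imwrite('pics/v1.png',cv2.resize(b[90:330,120:440],(800,600),interpolation=cv2.INTER_CUBIC));cv2.imwrite('pics/v2.png',cv2.resize(a[110:350,180:500],(800,600),interpolation=cv2.INTER_CUBIC))"
```

```text
(no output)
```

View pics/v1.png

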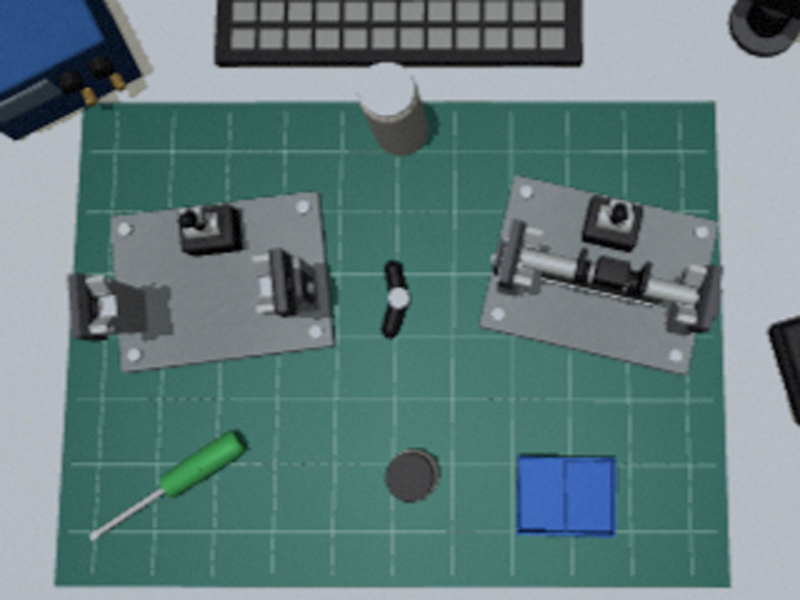

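View pics/v2.png

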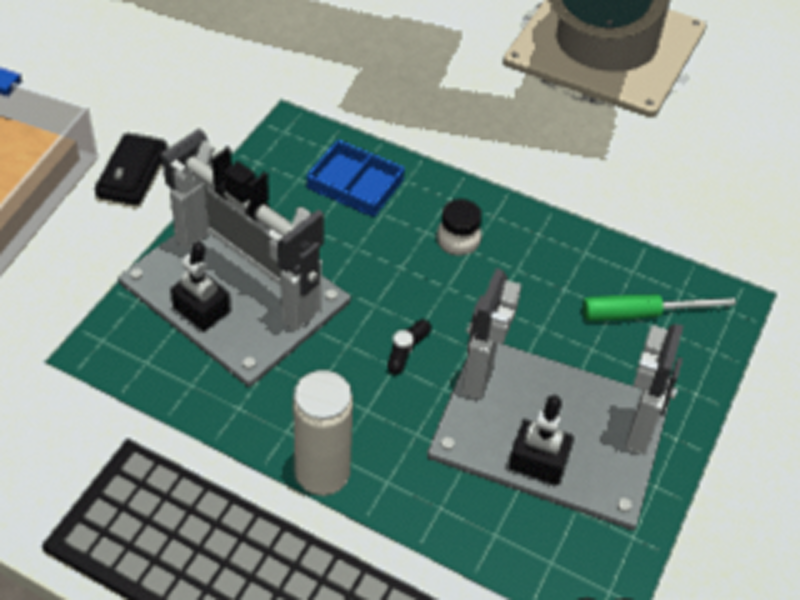

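The top view shows bare rig_b on the left and rig_a with the guard on the right, actuators towards +x. The scene view agrees. Next I work out yaws from the plate screws and hinge features.

Run:
```python
from h import *
S={"b":[(124,228),(303,206),(316,331),(134,355)],"a":[(526,190),(702,232),(675,355),(497,314)]}
for k,v in S.items():
    P=np.array([atz("top",(120+x/2.5,90+y/2.5),14)[:2] for x,y in v])
    c=P.mean(0); d=(P[0]-P[1])+(P[3]-P[2]); yaw=np.arctan2(d[1],d[0])-np.pi/2
    e=(P[0]-P[3])+(P[1]-P[2]); y2=np.arctan2(e[1],e[0])
    o=c-20*np.array([np.cos(yaw),np.sin(yaw)]); print(k,np.round(P),"c",c.round(1),"yaw",np.degrees([yaw,y2]).round(1),"origin",o.round(1))
# guard barrel/tabs from depth
z=np.load("pics/top0.npz"); C=cloud("top",z["D"],z["T"])
m=(C[...,2]>150)&(C[...,2]<260)
for nm,y0,y1 in(("a",-290,-80),("b",60,260)):
    p=C[m&(C[...,1]>y0)&(C[...,1]<y1)&(C[...,0]>480)&(C[...,0]<650)]
    print(nm,len(p),p.mean(0).round(1) if len(p) else 0)
    if len(p):
        w,V=np.linalg.eigh(np.cov(p[:,:2].T)); print(V[:,1],p[:,2].max(),p.min(0),p.max(0))
```

```text
b [[631. 258.]
 [653.  89.]
 [534.  73.]
 [511. 243.]] c [582.2 165.8] yaw [7.3 7.4] origin [562.3 163.2]
a [[ 668. -124.]
 [ 627. -290.]
 [ 511. -262.]
 [ 549.  -96.]] c [ 589.1 -192.8] yaw [-13.4 -13.4] origin [ 569.6 -188.2]
a 428 [ 569.2 -187.9  160.7]
[0.22534285 0.97427953] 178.86086377761308 [ 525.4455645  -275.95551645  150.02369768] [614.37770549 -97.21308389 178.86086378]
b 0 0
```

```bash
python3 -m pendant '[0.9,0.92,0.11,0,0,0.28,0, 0.9,0.92,0.11,0,0,0.28,0, 0.9,0.92,0.11,0,0,0.28,0, 0.9,0.92,0.11,0,0,0.28,0, 0.9,0.92,0.11,0,0,0.28,0, 0.9,0.92,0.11,0,0,0.28,0]' 40
python3 -m pendant '[0.9,0.92,0.11,0,0,0.28,0, 0.9,0.92,0.11,0,0,0.28,0, 0.9,0.92,0.11,0,0,0.28,0, 0.9,0.92,0.11,0,0,0.28,0, 0.9,0.92,0.11,0,0,0.28,0, 0.9,0.92,0.11,0,0,0.28,0]'
python3 -m pendant '[0.9,0.92,0.11,0,0,0.28,0, 0.9,0.92,0.11,0,0,0.28,0, 0.9,0.92,0.11,0,0,0.28,0, 0.9,0.92,0.11,0,0,0.28,0, 0.9,0.92,0.11,0,0,0.28,0, 0.9,0.92,0.11,0,0,0.28,0, 0.9,0.92,0.11,0,0,0.28,0, 0.9,0.92,0.11,0,0,0.28,0]'
python3 - <<'E'
from h import *
s=arm.observe(); print(np.round(s["tool_rot"],3).tolist(),np.round(s["joint_pos"],2),s["wrist_force"])
print(np.round(cal("wrist")[0]["T_tool_cam"],3).tolist(),cal("wrist")[0]["vfov"])
I,D,Tm=snap("wrist","w1")
for q,z in(("guard_grip",166),("guard",130),("rig_a_hinge",130),("rig_a_foot",12)):
    for r in arm.landmark_of("wrist",q)[:2]: print(q,np.round(r["pixel"]),round(r["confidence"],2),atz("wrist",r["pixel"],z,Tm).round(1))
E
```

```text
time: 1.55
ee_pos: [300.6, -464.5, 267.0]
tool_rot: [[0.911, -0.412, 0.0], [-0.412, -0.911, -0.0], [0.0, 0.0, -1.0]]
wrist_force: [-0.2, -0.2, -0.1]
finger_gap: 1.002
time: 2.3
ee_pos: [435.4, -326.8, 283.3]
tool_rot: [[0.899, 0.438, -0.0], [0.438, -0.899, -0.0], [-0.0, -0.0, -1.0]]
wrist_force: [0.4, 0.5, 0.1]
finger_gap: 1.0
time: 3.3
ee_pos: [570.1, -189.2, 299.8]
tool_rot: [[0.235, 0.972, -0.0], [0.972, -0.235, 0.0], [0.0, -0.0, -1.0]]
wrist_force: [0.6, -0.3, -0.7]
finger_gap: 1.001
[[0.235, 0.972, -0.0], [0.972, -0.235, 0.0], [0.0, -0.0, -1.0]] [-0.43  0.21 -0.    1.35  0.   -0.19] [ 0.62143147 -0.26252229 -0.70780986]
[[1.0, 0.001, 0.001, -1.032], [-0.001, 0.959, 0.282, -70.967], [-0.0, -0.282, 0.959, -124.806], [0.0, 0.0, 0.0, 1.0]] 69.66506547635585
guard_grip [319. 202.] 0.81 [ 570.9 -188.5  166. ]
guard [317. 193.] 0.56 [ 570.6 -190.2  130. ]
rig_a_foot [318. 175.] 0.87 [ 572.  -189.9   12. ]
```

View pics/w1.png

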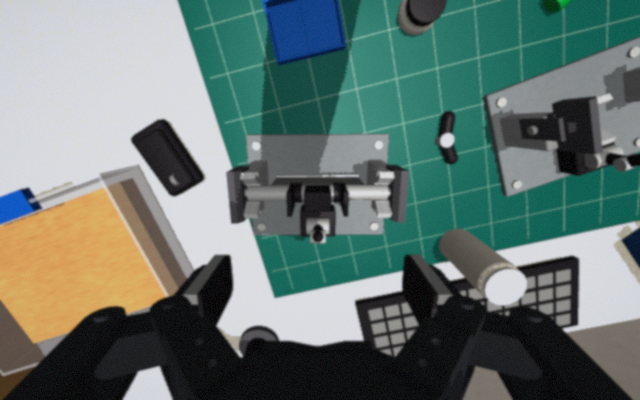

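The wrist view shows the guard in rig_a: barrel along row 192, tabs at columns 297 and 342, and the centre block at (319,195). The gripper is almost exactly above it.

Run:
```python
from h import *
z=np.load("pics/w1.npz"); C=cloud("wrist",z["D"],z["T"])
yaw=np.radians(-13.5); o=np.array([570.5,-189.]); ux=np.array([np.cos(yaw),np.sin(yaw)]); uy=np.array([-ux[1],ux[0]])
L=np.stack([(C[...,:2]-o)@ux,(C[...,:2]-o)@uy,C[...,2]],-1)
roi=(abs(L[...,0])<60)&(abs(L[...,1])<110)
t=roi&(L[...,2]>168)&(L[...,2]<185); p=L[t]; print("tabs/top",len(p),p.mean(0),[np.percentile(p[:,i],[2,50,98]).round(1) for i in range(3)])
for s in(-1,1):
    q=p[(p[:,1]*s>15)]; print("tab",s,len(q),q.mean(0).round(1),[np.percentile(q[:,i],[5,95]).round(1) for i in range(3)])
b=roi&(abs(L[...,0])<12)&(abs(L[...,1])>32)&(abs(L[...,1])<55)&(L[...,2]>130)&(L[...,2]<145); q=L[b]
f=np.polyfit(q[:,1],q[:,0],1); print("barrel",len(q),"slope deg",-np.degrees(np.arctan(f[0])),f[1],np.percentile(q[:,2],[5,50,95]))
for s in(-1,1):
    c=roi&(L[...,1]*s>70)&(L[...,1]*s<95)&(L[...,2]>146)&(L[...,2]<156); q=L[c]; print("cheek",s,len(q),q.mean(0).round(1),np.percentile(q[:,1],[3,97]).round(1))
```

```text
tabs/top 859 [ -1.53333827  -0.70832467 171.86630422] [array([-12.6,  -1.6,   9.1]), array([-28. ,  -0.3,  26.4]), array([168.2, 169.7, 178. ])]
tab -1 162 [ -2.  -25.9 176.3] [array([-12.4,   9.3]), array([-28.2, -23.8]), array([171.8, 178.1])]
tab 1 164 [ -2.2  24.3 176.2] [array([-12.7,   9.1]), array([22.2, 26.6]), array([172.3, 177.9])]
barrel 682 slope deg 0.3202065262712984 -2.2171745319929497 [132.91521119 137.92148971 139.84479441]
cheek -1 770 [ -1.2 -81.  151.4] [-87.3 -74.7]
cheek 1 758 [ -2.1  79.6 151.4] [74.  85.9]
```

```bash
python3 -m pendant '[-0.004,0,-0.3,0,0,0.0015,0, -0.004,0,-0.55,0,0,0.0015,0, -0.004,0,-0.73,0,0,0.0015,0, -0.004,0,-0.84,0,0,0.0015,0, -0.004,0,-0.9,0,0,0.0015,0, -0.004,0,-0.905,0,0,0.0015,0, -0.004,0,-0.905,0,0,0.0015,0, -0.004,0,-0.905,0,0,0.0015,0]' 40
python3 - <<'E'
from h import *
I,D,Tm=snap("wrist","w2")
E
```

```text
time: 4.55
ee_pos: [570.5, -189.1, 165.2]
tool_rot: [[0.228, 0.974, 0.002], [0.974, -0.228, -0.001], [-0.0, 0.002, -1.0]]
wrist_force: [-0.6, 0.2, 0.6]
finger_gap: 0.999
```

View pics/w2.png

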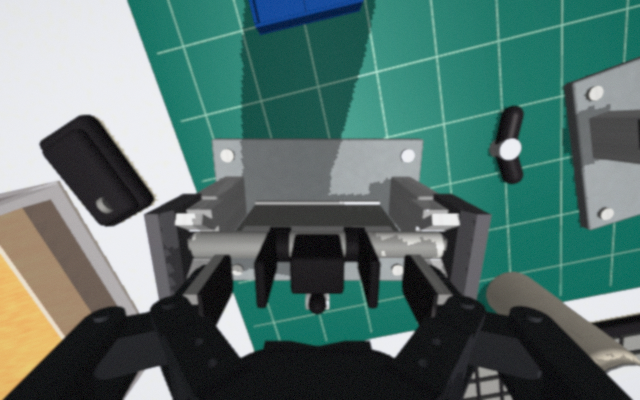

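The gripper straddles the tabs. Tabs are at columns 265 and 369, fingers at 205 and 428, so it is centred. Quick check fore-aft, then squeeze.

Run:
```python
from h import *
c,f=cal("wrist"); M=np.linalg.inv(np.array(c["T_tool_cam"]))
for p in([0,0,0],[0,0,19],[28,-12,-10],[28,12,-10],[0,12,0]):
    q=M[:3,:3]@np.array(p)+M[:3,3]; print(p,(c["cx"]+f*q[0]/q[2]).round(),(c["cy"]+f*q[1]/q[2]).round())
for r in arm.landmark_of("wrist","guard_grip")[:2]: print(r)
z=np.load("pics/w2.npz"); C=cloud("wrist",z["D"],z["T"]); s=arm.observe(); R=np.array(s["tool_rot"])
L=(C-np.array(s["ee_pos"]))@R
for a,b in((255,278),(358,380)):
    m=np.zeros(L.shape[:2],bool); m[225:320,a:b]=1; m&=(L[...,2]<-4)&(L[...,2]>-16); q=L[m]; print(len(q),[np.percentile(q[:,i],[3,50,97]).round(1) for i in range(3)])
```

```text
[0, 0, 0] 319.0 274.0
[0, 0, 19] 319.0 257.0
[28, -12, -10] 383.0 262.0
[28, 12, -10] 379.0 308.0
[0, 12, 0] 319.0 296.0
{'pixel': [318.9, 273.8], 'confidence': 0.63}
702 [array([-28.5, -25.6, -23.9]), array([-12.8,  -2.9,   9.4]), array([-13.1, -11.8,  -4.8])]
695 [array([21.9, 23.6, 26.5]), array([-12.8,  -2.5,   9.5]), array([-13.2, -11.8,  -4.8])]
```

```bash
python3 -m pendant '[0,0,0,0,0,0,80, 0,0,0,0,0,0,110, 0,0,0,0,0,0,140, 0,0,0,0,0,0,255, 0,0,0,0,0,0,255, 0,0,0,0,0,0,255, 0,0,0,0,0,0,255, 0,0,0,0,0,0,255]' 40
```

```text
time: 5.65
ee_pos: [571.0, -189.1, 166.2]
tool_rot: [[0.228, 0.974, 0.003], [0.974, -0.228, -0.001], [-0.0, 0.003, -1.0]]
wrist_force: [-0.7, 0.4, 7.3]
finger_gap: 0.395
```

Run:
```python
from h import *
I,D,Tm=snap("wrist","w3"); cv2.imwrite("pics/v3.png",cv2.resize(I[150:350,140:500,::-1],(792,440),interpolation=cv2.INTER_CUBIC))
```

```text
(no output)
```

View pics/v3.png

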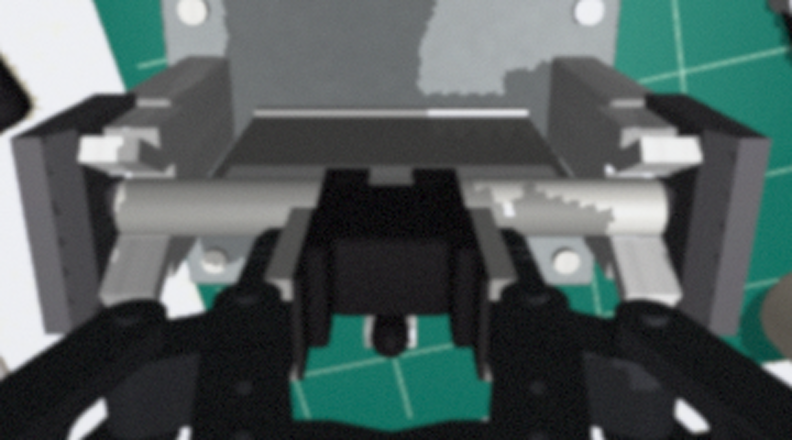

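Both tabs are drawn in evenly against the centre block (crop columns 316 and 476). Lift a little and check force.

```bash
python3 -m pendant '[0,0,0.01,0,0,0,255, 0,0,0.02,0,0,0,255, 0,0,0.03,0,0,0,255, 0,0,0.03,0,0,0,255]'; python3 -m pendant '[0,0,0.015,0,0,0,255, 0,0,0.03,0,0,0,255, 0,0,0.045,0,0,0,255,  0,0,0.045,0,0,0,255]'
```

```text
time: 6.2
ee_pos: [569.5, -188.6, 168.0]
tool_rot: [[0.228, 0.974, -0.001], [0.974, -0.228, 0.0], [0.0, -0.001, -1.0]]
wrist_force: [2.2, -0.6, -3.3]
finger_gap: 0.394
time: 6.7
ee_pos: [569.8, -188.8, 175.6]
tool_rot: [[0.228, 0.974, 0.0], [0.974, -0.228, -0.0], [-0.0, 0.0, -1.0]]
wrist_force: [-0.5, 0.1, -2.3]
finger_gap: 0.395
```

```bash
python3 -m pendant '[0,0,0.06,0,0,0,255, 0,0,0.15,0,0,0,255, 0,0,0.3,0,0,0,255, 0,0,0.5,0,0,0,255, 0,0,0.7,0,0,0,255, 0,0,0.84,0,0,0,255, 0,0,0.9,0,0,0,255, 0,0,0.91,0,0,0,255]'
python3 -m pendant '[0,0.06,0,0,0,0,255, 0,0.2,0,0,0,0.01,255, -0.01,0.4,0,0,0,0.02,255, -0.017,0.6,0,0,0,0.03,255, -0.017,0.8,0,0,0,0.038,255]'
python3 -m pendant '[0,0.2,0,0,0,0.01,255, 0,0.4,0,0,0,0.02,255, -0.01,0.6,0,0,0,0.03,255, -0.017,0.8,0,0,0,0.038,255]'
python3 -m pendant '[0,0.2,0,0,0,0.01,255, 0,0.4,0,0,0,0.02,255, -0.01,0.6,0,0,0,0.03,255, -0.017,0.72,0,0,0,0.038,255, -0.017,0.745,0,0,0,0.038,255, -0.017,0.745,0,0,0,0.038,255, -0.017,0.745,0,0,0,0.038,255]'
python3 - <<'E'
from h import *
I,D,Tm=snap("wrist","w4")
for q,z in(("guard_grip",0),("rig_b_hinge",125),("rig_b",0)):
    for r in arm.landmark_of("wrist",q)[:2]: print(q,np.round(r["pixel"]),round(r["confidence"],2),atz("wrist",r["pixel"],z,Tm).round(1))
E
```

```text
time: 7.7
ee_pos: [570.0, -188.9, 312.7]
tool_rot: [[0.228, 0.974, 0.001], [0.974, -0.228, -0.001], [-0.0, 0.001, -1.0]]
wrist_force: [-0.0, -0.2, -2.7]
finger_gap: 0.394
time: 8.32
ee_pos: [566.3, -66.2, 311.0]
tool_rot: [[0.108, 0.994, -0.002], [0.994, -0.108, 0.001], [0.001, -0.002, -1.0]]
wrist_force: [0.0, -0.3, -2.0]
finger_gap: 0.398
time: 8.82
ee_pos: [563.5, 53.7, 311.0]
tool_rot: [[-0.012, 1.0, -0.002], [1.0, 0.012, 0.001], [0.001, -0.002, -1.0]]
wrist_force: [0.1, 0.3, -1.6]
finger_gap: 0.396
time: 9.7
ee_pos: [562.2, 162.2, 311.8]
tool_rot: [[-0.127, 0.992, -0.0], [0.992, 0.127, -0.0], [-0.0, -0.0, -1.0]]
wrist_force: [-0.2, -0.3, -2.7]
finger_gap: 0.397
guard_grip [318. 276.] 0.86 [741.  184.9   0. ]
rig_b_hinge [320. 188.] 0.58 [561.  164.2 125. ]
rig_b [ 85. 143.] 0.62 [ 564.9 -186.7    0. ]
rig_b [322. 172.] 0.56 [562.5 169.3   0. ]
```

View pics/w4.png

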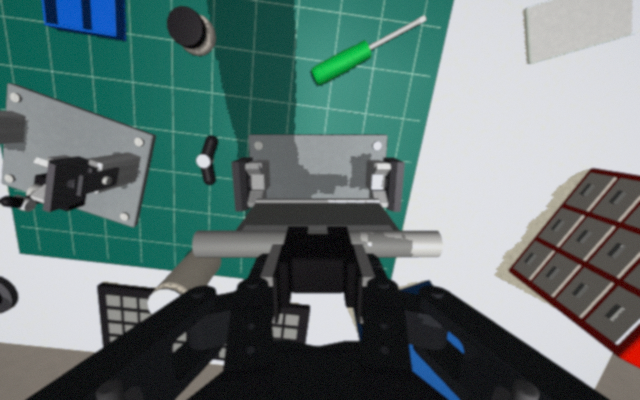

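The guard is held upright over rig_b, whose cheeks show at (242,182) and (392,182), with plate screws at (259,146) and (377,146). Measure the blocks from the depth.

```bash
python3 - <<'E'
from h import *
z=np.load("pics/w4.npz"); C=cloud("wrist",z["D"],z["T"])
yaw=np.radians(7.3); o=np.array([562.2,163.2]); ux=np.array([np.cos(yaw),np.sin(yaw)]); uy=np.array([-ux[1],ux[0]])
L=np.stack([(C[...,:2]-o)@ux,(C[...,:2]-o)@uy,C[...,2]],-1)
np.save("pics/L4.npy",L)
roi=(abs(L[...,0])<60)&(abs(L[...,1])<110)
for s in(-1,1):
    m=roi&(L[...,1]*s>66)&(L[...,1]*s<100)&(L[...,2]>100)&(L[...,2]<175)
    q=L[m]; top=np.percentile(q[:,2],97); t=q[q[:,2]>top-3]
    print("cheek",s,len(q),"top",top.round(1),np.median(t[:,2]).round(1),"x",np.percentile(t[:,0],[2,98]).round(1),"y",np.percentile(t[:,1],[2,98]).round(1))
    m=roi&(L[...,1]*s>58)&(L[...,1]*s<73)&(L[...,2]>100)&(L[...,2]<175); q=L[m]
    for xl in range(-30,30,4):
        k=q[(q[:,0]>=xl)&(q[:,0]<xl+4)]
        if len(k)>5: print(xl+2,len(k),np.percentile(k[:,2],[10,50,90]).round(1))
# plate top edge: base plate screws
for px in((259,146),(377,146)): p=atz("wrist",px,14,z["T"]); print("screw",((p[:2]-o)@ux).round(1),((p[:2]-o)@uy).round(1))
E
python3 -c "
import cv2;a=cv2.imread('pics/w4.png');cv2.imwrite('pics/v4.png',cv2.resize(a[120:270,220:420],(800,600),interpolation=cv2.INTER_CUBIC))"
```

```text
cheek -1 1262 top 148.0 147.0 x [-32.5  17.6] y [-88.2 -79.5]
-28 88 [111.7 138.3 140.9]
-24 48 [110.9 135.2 139.6]
-20 47 [111.8 129.4 133.9]
-16 29 [111.4 118.1 127.1]
-12 41 [113.6 117.1 117.8]
-8 38 [113.3 117.  118.2]
-4 40 [110.1 117.  118.1]
0 63 [112.2 117.6 125.6]
4 60 [118.5 128.9 132.3]
8 43 [113.7 134.3 138.6]
12 18 [108.4 140.2 141.1]
cheek 1 1175 top 148.1 147.1 x [-32.4  17.3] y [76.8 85.4]
-28 117 [111.1 138.3 140.8]
-24 59 [114.3 135.9 140.1]
-20 45 [114.3 130.  133.2]
-16 35 [109.9 118.1 127.2]
-12 57 [110.9 117.  117.9]
-8 42 [111.6 116.8 117.7]
-4 49 [112.6 116.8 117.9]
0 74 [115.9 117.6 126.5]
4 75 [118.  128.5 132.4]
8 58 [116.1 135.  139.1]
12 31 [105.5 140.  141.2]
16 7 [137.4 139.1 139.3]
screw -38.4 -86.1
screw -38.5 84.2
```

View pics/v4.png

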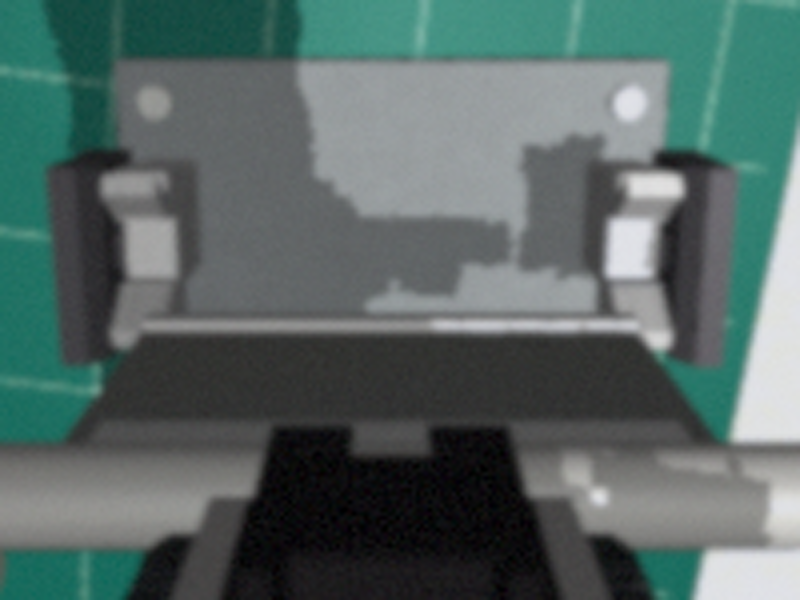

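Run:
```python
from h import *
L=np.load("pics/L4.npy")
b=(abs(L[...,0])<14)&(abs(L[...,1])>35)&(abs(L[...,1])<72)&(L[...,2]>262)&(L[...,2]<300); q=L[b]
print(len(q),np.percentile(q[:,2],[5,50,95,99]))
# circle fit R=8 in x,z
from scipy.optimize import least_squares
r=least_squares(lambda p:np.hypot(q[:,0]-p[0]-p[2]*q[:,1],q[:,2]-p[1])-8,[0,275,0],loss="soft_l1"); print("barrel axis x,z,slope deg",r.x[:2],np.degrees(r.x[2]),np.sqrt(np.mean(r.fun**2)))
e=(abs(L[...,0])<14)&(abs(L[...,1])<85)&(L[...,2]>262)&(L[...,2]<300); print("barrel y ends",np.percentile(L[e][:,1],[0.5,1,99,99.5]))
# cradle slope by cheek faces
for s in(-1,1):
    m=(abs(L[...,0]+7)<40)&(L[...,1]*s>76)&(L[...,1]*s<90)&(L[...,2]>144)&(L[...,2]<150); print(s,np.percentile(L[m][:,0],[1,2,5,50,95,98,99]).round(1))
# same circle fit for cradle floor extents
for s in(-1,1):
    m=(abs(L[...,1]*s-66)<8)&(L[...,2]>114)&(L[...,2]<120)&(abs(L[...,0]+7)<14); print(s,np.percentile(L[m][:,0],[1,5,50,95,99]).round(1),np.median(L[m][:,2]))
```

```text
3446 [274.35776106 283.20697043 285.0814069  285.62419333]
barrel axis x,z,slope deg [ -1.54285914 276.53923993] 0.004088755032053168 1.0956462054374216
barrel y ends [-73.19034774 -72.56818084  68.88998005  69.5058793 ]
-1 [-33.1 -32.8 -31.   -8.3  15.6  17.6  18.3]
1 [-33.1 -32.2 -31.   -8.6  16.   17.3  18.1]
-1 [-18.5 -14.7  -6.6   1.5   3.7] 117.1944301929982
1 [-17.5 -14.6  -6.7   1.3   4.2] 117.09788786578179
```

```bash
python3 -m pendant '[-0.01,0,-0.04,0,0,0,255, -0.02,0,-0.15,0,0,0,255, -0.037,-0.002,-0.32,0,0,0,255, -0.037,-0.002,-0.5,0,0,0,255, -0.037,-0.002,-0.66,0,0,0,255, -0.037,-0.002,-0.78,0,0,0,255, -0.037,-0.002,-0.84,0,0,0,255, -0.037,-0.002,-0.85,0,0,0,255, -0.037,-0.002,-0.85,0,0,0,255]'
python3 - <<'E'
from h import *
I,D,Tm=snap("wrist","w5"); cv2.imwrite("pics/v5.png",cv2.resize(I[130:330,140:500,::-1],(792,440),interpolation=cv2.INTER_CUBIC))
C=cloud("wrist",D,Tm); yaw=np.radians(7.3); o=np.array([562.2,163.2]); ux=np.array([np.cos(yaw),np.sin(yaw)]); uy=np.array([-ux[1],ux[0]])
L=np.stack([(C[...,:2]-o)@ux,(C[...,:2]-o)@uy,C[...,2]],-1)
from scipy.optimize import least_squares
b=(abs(L[...,0]+7)<14)&(abs(L[...,1])>35)&(abs(L[...,1])<68)&(L[...,2]>146)&(L[...,2]<165); q=L[b]
r=least_squares(lambda p:np.hypot(q[:,0]-p[0]-p[2]*q[:,1],q[:,2]-p[1])-8,[-6,149,0],loss="soft_l1"); print("barrel",r.x,np.percentile(L[(abs(L[...,0]+7)<14)&(abs(L[...,1])<82)&(L[...,2]>150)&(L[...,2]<165)][:,1],[1,99]))
for s in(-1,1):
    m=(abs(L[...,0]+7)<40)&(L[...,1]*s>74)&(L[...,1]*s<92)&(L[...,2]>143)&(L[...,2]<150); t=L[m]; print("cheek",s,np.percentile(t[:,0],[2,98]).round(1),np.percentile(t[:,1],[2,98]).round(1),np.percentile(t[:,2],[50,97]).round(1))
E
```

```text
time: 11.02
ee_pos: [557.2, 162.9, 185.1]
tool_rot: [[-0.128, 0.992, 0.002], [0.992, 0.128, 0.0], [0.0, 0.002, -1.0]]
wrist_force: [-0.3, -0.3, -2.5]
finger_gap: 0.391
barrel [-6.26025271e+00  1.49954973e+02 -9.79579904e-04] [-71.52066457  70.34434904]
cheek -1 [-33.6  17. ] [-88.4 -78.5] [146.8 148.2]
cheek 1 [-33.4  17.2] [75.4 85.2] [146.9 148.2]
```

View pics/v5.png

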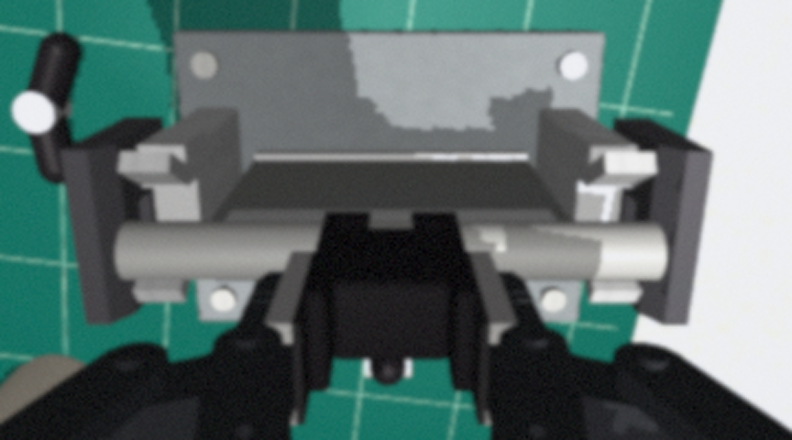

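The barrel is entering between the cheeks, nearly centred, about 1.5 mm off fore-aft and 1 mm off in y. Correct that and descend slowly.

```bash
python3 -m pendant '[-0.009,-0.007,-0.01,0,0,0,255, -0.009,-0.007,-0.03,0,0,0,255, -0.009,-0.007,-0.05,0,0,0,255, -0.009,-0.007,-0.06,0,0,0,255, -0.009,-0.007,-0.06,0,0,0,255]'
python3 -m pendant '[0,0,-0.01,0,0,0,255, 0,0,-0.02,0,0,0,255, 0,0,-0.03,0,0,0,255, 0,0,-0.03,0,0,0,255]'
```

```text
time: 11.7
ee_pos: [555.1, 161.7, 175.0]
tool_rot: [[-0.128, 0.992, -0.0], [0.992, 0.128, -0.0], [-0.0, -0.0, -1.0]]
wrist_force: [-0.7, -0.6, -3.0]
finger_gap: 0.393
time: 12.2
ee_pos: [555.1, 161.7, 170.6]
tool_rot: [[-0.128, 0.992, -0.0], [0.992, 0.128, -0.0], [-0.0, -0.0, -1.0]]
wrist_force: [-0.3, 0.3, -2.2]
finger_gap: 0.393
```

```bash
python3 -m pendant '[0,0,-0.007,0,0,0,255, 0,0,-0.014,0,0,0,255, 0,0,-0.02,0,0,0,255, 0,0,-0.02,0,0,0,255]'
python3 -m pendant '[0,0,-0.007,0,0,0,255, 0,0,-0.014,0,0,0,255, 0,0,-0.014,0,0,0,255]'
```

```text
time: 12.7
ee_pos: [555.1, 161.7, 167.7]
tool_rot: [[-0.128, 0.992, -0.0], [0.992, 0.128, 0.0], [0.0, -0.0, -1.0]]
wrist_force: [-0.4, -0.4, -3.2]
finger_gap: 0.395
time: 13.08
ee_pos: [555.1, 161.7, 165.6]
tool_rot: [[-0.128, 0.992, -0.0], [0.992, 0.128, -0.0], [-0.0, -0.0, -1.0]]
wrist_force: [0.1, -0.6, -2.6]
finger_gap: 0.395
```

```bash
python3 -m pendant '[0,0,-0.007,0,0,0,255, 0,0,-0.014,0,0,0,255, 0,0,-0.014,0,0,0,255]'
python3 -m pendant '[0,0,-0.005,0,0,0,255, 0,0,-0.01,0,0,0,255, 0,0,-0.01,0,0,0,255]'
```

```text
time: 13.45
ee_pos: [555.1, 161.6, 163.5]
tool_rot: [[-0.128, 0.992, -0.0], [0.992, 0.128, -0.0], [-0.0, -0.0, -1.0]]
wrist_force: [-0.9, -0.3, -2.2]
finger_gap: 0.391
time: 13.82
ee_pos: [555.1, 161.7, 162.0]
tool_rot: [[-0.128, 0.992, -0.0], [0.992, 0.128, -0.0], [-0.0, -0.0, -1.0]]
wrist_force: [-1.2, -1.0, -2.1]
finger_gap: 0.399
```

```bash
python3 -m pendant '[0,0,-0.005,0,0,0,255, 0,0,-0.007,0,0,0,255, 0,0,-0.007,0,0,0,255]'
python3 -m pendant '[0,0,-0.004,0,0,0,255, 0,0,-0.007,0,0,0,255, 0,0,-0.007,0,0,0,255]'
```

```text
time: 14.2
ee_pos: [555.2, 161.7, 161.0]
tool_rot: [[-0.128, 0.992, -0.0], [0.992, 0.128, -0.0], [-0.0, -0.0, -1.0]]
wrist_force: [-0.2, 1.0, -2.8]
finger_gap: 0.397
time: 14.58
ee_pos: [555.3, 161.7, 160.3]
tool_rot: [[-0.128, 0.992, 0.0], [0.992, 0.128, 0.0], [-0.0, 0.0, -1.0]]
wrist_force: [-0.4, -0.2, -0.4]
finger_gap: 0.395
```

```bash
python3 -m pendant '[0,0,-0.004,0,0,0,255, 0,0,-0.007,0,0,0,255, 0,0,-0.007,0,0,0,255]'
```

```text
time: 14.95
ee_pos: [555.4, 161.7, 160.1]
tool_rot: [[-0.128, 0.992, 0.001], [0.992, 0.128, 0.0], [-0.0, 0.001, -1.0]]
wrist_force: [-3.0, -0.5, 6.2]
finger_gap: 0.396
```

```bash
cat > m.py <<'E'
from h import *
import sys
from scipy.optimize import least_squares
def seat(npz,o,deg,xc,zb,zc):
    z=np.load(npz); C=cloud("wrist",z["D"],z["T"]); yaw=np.radians(deg); ux=np.array([np.cos(yaw),np.sin(yaw)]); uy=np.array([-ux[1],ux[0]])
    L=np.stack([(C[...,:2]-o)@ux,(C[...,:2]-o)@uy,C[...,2]],-1)
    q=L[(abs(L[...,0]-xc)<9)&(abs(L[...,1])>38)&(abs(L[...,1])<56)&(abs(L[...,2]-zb-4)<6)]
    r=least_squares(lambda p:np.hypot(q[:,0]-p[0]-p[2]*q[:,1],q[:,2]-p[1]-p[3]*q[:,1])-8,[xc,zb,0,0],loss="soft_l1").x
    out=[]
    for s in(-1,1):
        t=L[(abs(L[...,0]-xc)<26)&(L[...,1]*s>74)&(L[...,1]*s<90)&(abs(L[...,2]-zc)<4)]
        out.append((np.median(t[:,2]).round(1),np.percentile(t[:,0],[2,98]).mean().round(1)))
    print(npz,"barrel x,z,yaw,tilt",r[:2].round(2),np.degrees(r[2:]).round(2),"cheek top z,x",out,"z diff",(np.mean([a for a,_ in out])-r[1]).round(2))
if __name__=="__main__":
    snap("wrist",sys.argv[1])
    seat("pics/w1.npz",np.array([570.5,-189.]),-13.3,-2,130,152)
    seat("pics/w2.npz",np.array([570.5,-189.]),-13.3,-2,130,152)
    seat(f"pics/{sys.argv[1]}.npz",np.array([562.2,163.2]),7.3,-7.2,125,147)
E
python3 m.py w6
```

```text
pics/w1.npz barrel x,z,yaw,tilt [ -0.81 131.19] [-0.17  0.03] cheek top z,x [(np.float64(152.7), np.float64(-1.8)), (np.float64(152.7), np.float64(-1.9))] z diff 21.51
pics/w2.npz barrel x,z,yaw,tilt [ -0.92 131.21] [-0.13  0.01] cheek top z,x [(np.float64(152.7), np.float64(-3.8)), (np.float64(152.7), np.float64(-4.3))] z diff 21.49
pics/w6.npz barrel x,z,yaw,tilt [ -8.35 125.05] [-0.08 -0.  ] cheek top z,x [(np.float64(146.8), np.float64(-8.3)), (np.float64(146.8), np.float64(-8.3))] z diff 21.75
```

Seated: barrel sits 21.75 mm under the cheek tops, against 21.5 measured on rig_a, with no tilt. Release gradually, following slightly down so the swing of the pads does not lift the guard.

```bash
python3 -m pendant '[0,0,0.002,0,0,0,255, 0,0,0.002,0,0,0,152, 0,0,0.002,0,0,0,146, 0,0,0,0,0,0,140, 0,0,-0.002,0,0,0,134, 0,0,-0.002,0,0,0,134]' 20
python3 -m pendant '[0,0,-0.003,0,0,0,128, 0,0,-0.006,0,0,0,120, 0,0,-0.009,0,0,0,112, 0,0,-0.009,0,0,0,112]'
```

```text
time: 15.75
ee_pos: [555.6, 161.7, 158.9]
tool_rot: [[-0.128, 0.992, 0.001], [0.992, 0.128, 0.0], [0.0, 0.001, -1.0]]
wrist_force: [-0.6, 0.6, 2.9]
finger_gap: 0.475
time: 16.25
ee_pos: [555.7, 161.7, 157.7]
tool_rot: [[-0.128, 0.992, 0.001], [0.992, 0.128, 0.0], [0.0, 0.001, -1.0]]
wrist_force: [0.6, -0.5, 5.1]
finger_gap: 0.56
```

```bash
python3 -m pendant '[0,0,-0.003,0,0,0,106, 0,0,-0.005,0,0,0,98, 0,0,-0.006,0,0,0,90, 0,0,-0.006,0,0,0,80, 0,0,-0.006,0,0,0,40, 0,0,-0.006,0,0,0,0, 0,0,-0.006,0,0,0,0, 0,0,-0.006,0,0,0,0]'
python3 - <<'E'
from h import *
I,D,Tm=snap("wrist","w7"); cv2.imwrite("pics/v7.png",cv2.resize(I[130:330,140:500,::-1],(792,440),interpolation=cv2.INTER_CUBIC))
E
```

```text
time: 17.25
ee_pos: [555.2, 161.7, 156.4]
tool_rot: [[-0.128, 0.992, -0.0], [0.992, 0.128, 0.0], [0.0, -0.0, -1.0]]
wrist_force: [-0.1, 0.2, -0.0]
finger_gap: 1.003
```

View pics/v7.png

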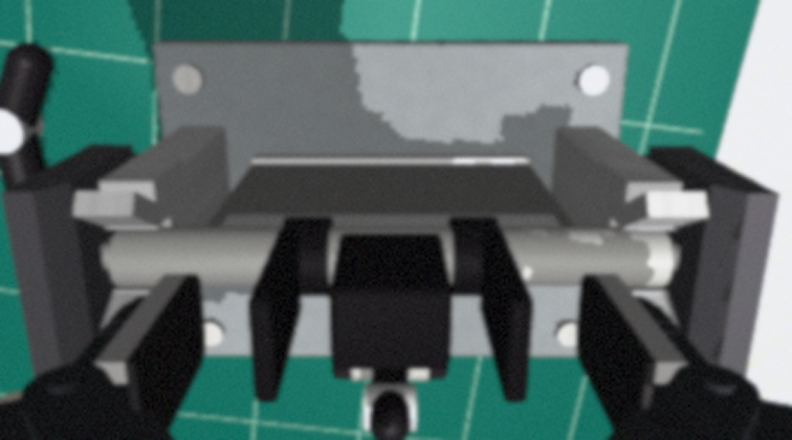

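Both tabs have sprung out, at crop columns 270 and 515 around the block at 391, and the fingers are clear. Lift straight up and check tab spacing.

```bash
python3 -m pendant '[0,0,0.05,0,0,0,0, 0,0,0.2,0,0,0,0, 0,0,0.45,0,0,0,0, 0,0,0.7,0,0,0,0, 0,0,0.9,0,0,0,0, 0,0,0.96,0,0,0,0, 0,0,0.96,0,0,0,0, 0,0,0.96,0,0,0,0]'
python3 - <<'E'
from h import *
from m import seat
snap("wrist","w8"); I,D,_=snap("scene","s8")
cv2.imwrite("pics/v8.png",cv2.resize(I[200:330,330:470,::-1],(646,600),interpolation=cv2.INTER_CUBIC))
for f,o,dg,h in(("w1",np.array([570.5,-189.]),-13.3,168),("w8",np.array([562.2,163.2]),7.3,163)):
    z=np.load(f"pics/{f}.npz"); C=cloud("wrist",z["D"],z["T"]); yaw=np.radians(dg); ux=np.array([np.cos(yaw),np.sin(yaw)]); uy=np.array([-ux[1],ux[0]])
    L=np.stack([(C[...,:2]-o)@ux,(C[...,:2]-o)@uy,C[...,2]],-1)
    p=L[(abs(L[...,0]+5)<20)&(abs(L[...,1])<40)&(L[...,2]>h+1.5)]
    for s in(-1,1):
        q=p[p[:,1]*s>16]; print(f,s,len(q),np.percentile(q[:,1],[5,50,95]).round(1),np.percentile(q[:,2],[50,97]).round(1),np.percentile(q[:,0],[5,95]).round(1))
    k=p[abs(p[:,1])<10]; print("block y",np.percentile(k[:,1],[5,95]).round(1) if len(k) else None)
    b=L[(abs(L[...,0]-(-1 if f=="w1" else -7))<9)&(abs(L[...,1])<80)&(abs(L[...,2]-(h-30))<5)]; print("barrel ends",np.percentile(b[:,1],[1,99]).round(1))
    seat(f"pics/{f}.npz",o,dg,-2 if f=="w1" else -7.2,130 if f=="w1" else 125,152 if f=="w1" else 147)
E
```

```text
time: 18.3
ee_pos: [554.3, 161.5, 298.6]
tool_rot: [[-0.128, 0.992, -0.003], [0.992, 0.128, -0.001], [-0.0, -0.003, -1.0]]
wrist_force: [0.1, 0.1, -0.6]
finger_gap: 0.998
w1 -1 5497 [-38.8 -27.2 -17.1] [368.1 380.5] [-19.6  -4.6]
w1 1 5276 [17.2 26.5 38. ] [367.2 380.4] [-19.2  -2.3]
block y [-9.1  9.1]
barrel ends [-75.8  74.3]
pics/w1.npz barrel x,z,yaw,tilt [ -0.81 131.19] [-0.17  0.03] cheek top z,x [(np.float64(152.7), np.float64(-1.8)), (np.float64(152.7), np.float64(-1.9))] z diff 21.51
w8 -1 3444 [-39.2 -29.3 -17.8] [364.2 375. ] [-24.9  -9.1]
w8 1 3394 [18.  27.9 38.5] [363.4 374.7] [-24.9  -7.5]
block y [-9.   8.8]
barrel ends [-76.5  73.6]
pics/w8.npz barrel x,z,yaw,tilt [ -8.43 125.13] [-0.11 -0.  ] cheek top z,x [(np.float64(146.9), np.float64(-7.3)), (np.float64(146.8), np.float64(-7.8))] z diff 21.72
```

View pics/v8.png

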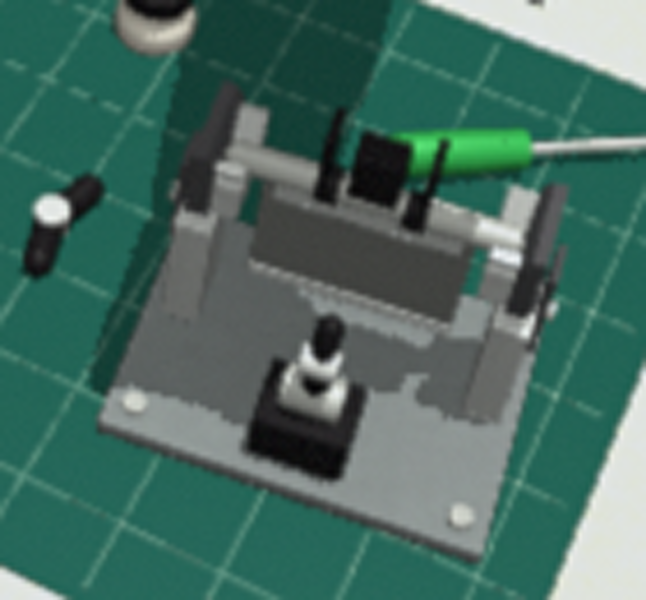

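The scene view shows the guard hanging upright in rig_b, tabs apart at (330,155) and (428,190). Recompute the tab spacing with the gripper points excluded.

Run:
```python
from h import *
for f,o,dg,zl in(("w1",np.array([570.5,-189.]),-13.3,130),("w8",np.array([562.2,163.2]),7.3,125)):
    z=np.load(f"pics/{f}.npz"); C=cloud("wrist",z["D"],z["T"]); yaw=np.radians(dg); ux=np.array([np.cos(yaw),np.sin(yaw)]); uy=np.array([-ux[1],ux[0]])
    L=np.stack([(C[...,:2]-o)@ux,(C[...,:2]-o)@uy,C[...,2]],-1)
    p=L[(abs(L[...,0]+5)<25)&(abs(L[...,1])<45)&(L[...,2]>zl+41)&(L[...,2]<zl+52)]
    for s in(-1,1):
        q=p[p[:,1]*s>14]; print(f,s,len(q),np.percentile(q[:,1],[3,50,97]).round(1),np.percentile(q[:,2],[50]).round(1))
    b=L[(abs(L[...,0]+(1 if f=="w1" else 8))<25)&(abs(L[...,1])<15)&(L[...,2]>zl+35)&(L[...,2]<zl+41)]; print("block y",np.percentile(b[:,1],[2,98]).round(1))
    for s in(-1,1):
        q=L[(abs(L[...,0]+5)<8)&(L[...,1]*s>87.3)&(L[...,1]*s<100)&(abs(L[...,2]-zl)<12)]; print("outside cheek pts",s,len(q))
s=arm.observe(); print(s["time"],np.round(s["wrist_force"],1))
```

```text
w1 -1 156 [-28.3 -25.9 -23.8] [176.9]
w1 1 157 [22.2 24.5 26.8] [176.9]
block y [-13.2  11.7]
outside cheek pts -1 0
outside cheek pts 1 0
w8 -1 140 [-29.3 -26.7 -24.6] [170.9]
w8 1 142 [21.8 23.9 26.4] [170.8]
block y [-14.1  11.3]
outside cheek pts -1 0
outside cheek pts 1 0
18.4 [-0.5 -0.1 -0.3]
```

```bash
python3 -c "
from rig import arm
print(arm.job_done(), arm.observe()['time'])"
```

```text
the job is handed in; nothing more can be done
the job is handed in; nothing more can be done
```

The guard now hangs upright on rig_b. I squeezed both tabs to their stops, lifted it straight off rig_a, and lowered it into the cradles. Depth images put those cradles about 7 mm back and 5 mm low. Once it touched the floor I eased the tabs open and backed the gripper straight up. The clock read about 18.4 s at the last check.

- **Seating:** the barrel sits 21.7 mm below the cheek tops, against 21.5 mm in the same measurement on rig_a, and shows no tilt.
- **Pins:** the tabs are 55.7 mm apart over their outer faces, against 55.1 mm before, and even about the centre block. I read that as both pins fully home. I did not see the pin tips in the cheek holes.
- **Forces:** wrist readings at the end of each move stayed under about 8 N. The gripper ended clear, touching nothing.
- **Disagreement:** the barrel reads about 1 mm off the cheek centre fore and aft. That is about the slot's play and within camera error.
- **Not checked:** I did not measure the loose things again, but nothing came near them.

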